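Load a full reel into the string dispenser

TASK

Load the string dispenser: take the full reel of string lying on the bench (not the nearly used-up one) and hang it in the dispenser stand, bringing its axle in sideways through the open mouths of the two cheek plates and lowering it until both ends sit at the bottom of the throats. Then let go, and leave the old reel and the other things on the bench where they are.

Things in the scene. Friction and masses are not known exactly. Their poses are not given: they have to be found in the camera images.
- reel_center (a point): centre of the full reel, on its axle, 32 mm above its underside: a round pack of white string, 52 mm across and 44 mm long, between two square plywood ends (64 x 64 x 8 mm, outer faces 30.5 mm either side of the centre). It lies on the flats of these ends, 0.15 to 0.3 kg. y runs along the axle (both ways round are alike), z up at the start. Grasp the string pack from above, across the axle
- reel_end_a (a point): point on the full reel's axle, 49.5 mm from its centre towards its +y, where it will cross a cheek plate. The axle is a plain round steel bar, 10 mm thick and 144 mm long, fixed in the reel, 72 mm either side of the centre
- reel_end_b (a point): the same point at the other end of the full reel's axle, towards its -y
- stand_throat (a point): resting place of the axle's centre in the fixed dispenser stand, midway between its two grey steel cheek plates, 75 mm above the bench. The cheeks are 5 mm thick, inner faces 47 mm either side in y. x points from the mouths into the stand, y along the hung axle, z up. Each throat is 20 mm wide (x -10 to +10 mm), floor at z -5 mm, corners filleted, back wall behind it up to z +43 mm
- stand_mouth (a point): middle of the two cheeks' mouths, straight in front of and above the throat (16 mm before it in x, 23 mm higher); same axes. The mouths open to -x and are 24 mm high: below is a rounded nose, x -6 to +6 mm from here, top at z -12 mm; above a roof from x 0 mm inwards, z +12 to +20 mm, which covers the throat, so the axle cannot come in from straight above. Between the cheeks nothing rises above z -58 mm
- stand_base (a point): centre of the underside of the stand's plywood base, 104 mm (x) by 124 mm (y), 12 mm thick, on the bench; same axes. On its front edge, 43 mm before this point in x, a wire eye for the string stands up to 40 mm above the bench
- old_reel_center (a point): centre of the nearly used-up reel: same square ends and axle, but only a thin layer of string, 30 mm across; same axes; not to be moved
- pack_tape: roll of brown packing tape lying flat, 104 mm across, 48 mm high; origin at the centre of its underside; a bystander
- driver_red: red-handled screwdriver lying on the bench, 189 mm long, 27 mm thick, along its y; origin at the centre of its underside; a bystander
- marker_black: felt marker, 137 x 19 x 17 mm, along its y; origin at the centre of its underside; a bystander
- pliers: red-handled pliers lying flat, 63 x 180 x 15 mm, along its y; origin at the centre of its underside; a bystander
- glue: upright glue bottle, 43 mm across, 126 mm high; origin at the centre of its underside; a bystander
- cup: white cup, 69 mm across, 60 mm high; origin at the centre of its underside; a bystander
- measure: yellow tape measure standing on edge, 40 x 76 x 68 mm; origin at the centre of its underside; a bystander
- jig_lever_top (a point): top of the red upright lever of the fixed clamp jig on the middle of the bench, 220 mm above the bench, the tallest thing between the reels and the stand: carry the reel over it. The jig's wooden base is 200 (x) by 260 mm (y)
- vice_top (a point): middle of the top of the fixed blue vice at the front left edge of the bench, 113 mm above the bench; its body reaches 80 mm from here in +x and -x and 75 mm in y

How it is judged:
By the outcome, as a careful person would: the job done as asked, in the order asked, and still so for the second after the job is handed in, with the robot touching nothing.
It also fails if it takes over 46 s, if anything falls off the work surface, if the arm or the gripper's body presses on something with over 40 N, if the wrist force passes 120 N, or if a joint passes its speed limit or range.

ROBOT

A 7-joint arm with a two-finger parallel gripper is mounted at the origin on a cart in front of the work surface, level with it; the furniture and walls round the work are solid. World frame = base frame: x ahead of the robot, y to its left, z up, the work surface at z = 0. Lengths are in m, angles in rad, forces in N, time in s.
With the tool pointing down it reaches from about 0.425 to 0.925 m from the base axis. Payload 6.8 kg.
Tool frame: the origin (TCP) lies between the finger pads; the fingertips stand 11 mm ahead of it and the grasp point (between the pads) lies 8 mm behind it; z points along the fingers, y is the line along which they close (so a half turn about z gives the same grasp; the last joint's range is limited). The gripper opens to 85 mm and grips with 20 to 120 N. Pads are 22 mm wide; open, the fingers measure 114 mm over their backs; the gripper's body (76 mm by 85 mm) begins 54 mm behind the grasp point. The pads swing forward as they close: fully open they stand 13 mm farther back than shut.
Start: joints at [1.054, 0.477, 0.022, 1.555, -0.011, 1.109, -0.083], TCP at [0.268, -0.619, 0.242] pointing down, gripper open.
Joint ranges: [-2.96, 2.96], [-0.34, 2.1], [-1.41, 1.46], [0.24, 2.44], [-1.37, 4.51], [0.17, 1.92], [-2.96, 2.96]. Speed limits (rad/s): [2.39, 2.39, 3.14, 3.14, 3.14, 3.14, 3.14].

INTERFACE

Orientations are given as a rotation vector (axis times angle).
In Python, from bench import r gives the robot as it stands.
- The arm moves only by the tool send_rows, never from a script. Its argument "deltas" is a list of rows, each an object of numbers: "dx", "dy", "dz": the shift along the world's x, y, z in mm; "rx", "ry", "rz": the turn, a rotation vector about the world's x, y, z in degrees. A call has 1 to 5 rows; each row is the pose to reach, as a shift and turn from the pose commanded when the call began; what a row does not reach only later rows make up. A row lasts 1/12 s, in which the tool goes at most 41.7 mm and 7.16 degrees, less where a joint would pass 70% of its speed; a pose out of reach is approached as far as the arm can. A call with a gripper value outside its range is refused whole. "jaw" is the finger opening in mm, from 0 to 85.4, set as the call begins (left out, the last holds). The fingers move at their own pace and stop on an object; "newtons" is the grip in N (left out, the last holds). Time passes only in rows, so rows that repeat a pose let the fingers close. It gives the time, the measured TCP pose, the force, the opening and the grip force at its end, in the units of the state.
- r.get_obs(): the state, without advancing time (a new reading comes with each control period).
- r.grab_frame(name): name is "scene" or "top"; returns a dict with "frame" (480x640x3 uint8, blue, green, red), "z_map" (480x640 float32, m along the optical axis (not along the pixel's ray), 0 where there is no reading), "vertical_fov" (degrees; the focal length in pixels is half the picture's height over the tangent of half this angle, whatever the lens; pixels are square), "cx", "cy" (the principal point, pixels), "xyz" and "orientation" of the camera in the world. Camera axes: x right, y down, z forward; pixel columns grow to the right and rows downward; lengths in m; the calibration is good to about 2 mm. A picture is of the moment at which its call begins.
- r.hand_in(): hands the job in; it is judged then, once.
The state is a dict: "clock": time; "joints": joint angles; "qvel": joint speeds; "tau": joint torques, N m; "tcp_pos": TCP position; "orientation": TCP orientation; "contact_force": force on the tool from outside, world axes, zero at the start; "moment": the same for the moment, N m; "grip_width": finger opening in m; "gripper_force": force on a finger pad.
Only numpy, scipy, OpenCV 4.12 (cv2) and the standard library are available. Lean on these libraries where they do the work, as an engineer would, in place of code of your own. Each camera call takes 0.05 s, during which the arm holds its last target. There are 200 camera calls.

## Working session

There is one attempt and no reset: what is moved stays moved. The work goes in short steps, Python scripts to look and compute and a tool call to move; the robot and the scene stay as the last step left them, time stands still between calls to the robot, and variables do not carry over. Pictures are saved under pics/ and viewed, at most 10 in all, crops included, and the job is handed in when it is done.

Besides the shell and the picture viewer there is one more tool, called after "Request:" as name([rows], argument=value, ...), one row to a line, values as JSON. send_rows: Moves the arm, as the interface text tells. Its arguments: {"type":"object","properties":{"deltas":{"type":"array","items":{"type":"object","properties":{"dx":{"type":"number"},"dy":{"type":"number"},"dz":{"type":"number"},"rx":{"type":"number"},"ry":{"type":"number"},"rz":{"type":"number"}}}},"jaw":{"type":"number"},"newtons":{"type":"number"}},"required":["deltas"]}

```bash
mkdir -p pics
cat > h.py <<'E'
import numpy as np,cv2
from scipy.spatial.transform import Rotation as R
from bench import r
def grab(n):
    f=r.grab_frame(n); fr=f["frame"]; h=fr.shape[0]
    F=h/2/np.tan(np.radians(f["vertical_fov"])/2)
    o=np.array(f["orientation"]); Rm=R.from_rotvec(o).as_matrix() if o.size==3 else o.reshape(3,3)
    v,u=np.mgrid[:h,:fr.shape[1]]
    d=np.dstack([(u-f["cx"])/F,(v-f["cy"])/F,np.ones(u.shape)])
    P=(d*f["z_map"][...,None])@Rm.T+np.array(f["xyz"])
    P[f["z_map"]==0]=np.nan
    return fr,P,f,F,Rm
E
python3 - <<'E'
from h import *
for n in("scene","top"):
    fr,P,f,F,Rm=grab(n); cv2.imwrite(f"pics/{n}0.png",fr); np.savez(f"{n}0.npz",fr=fr,P=P)
    print(n,F,f["xyz"],f["orientation"],f["cx"],f["cy"])
print(r.get_obs())
E
```

```text
scene 500.0496505407513 [-0.10519821  0.9003976   0.95506036] [-0.76291191  2.4591255  -1.27919832] 319.2739359266249 245.51116816792197
top 463.56752003651 [ 0.34493835 -0.03014059  1.18460159] [-2.10419942  2.12521043 -0.17439167] 313.72215472279214 242.64838162356472
{'clock': 0.1, 'joints': array([ 1.05388943,  0.47774191,  0.02233041,  1.55638199, -0.01152031,
        1.10927112, -0.0830959 ]), 'qvel': array([ 0.00122166, -0.00296002,  0.0005824 , -0.00226986, -0.00025805,
       -0.00023255,  0.00192903]), 'tau': array([ 4.77518290e-03, -5.97758460e+01,  1.61363672e+00, -2.81951934e+01,
        1.28347718e-02,  5.06730750e-03, -2.28495657e-05]), 'tcp_pos': array([ 0.26811596, -0.618894  ,  0.24139384]), 'orientation': array([-3.07460030e+00, -6.37401296e-01,  6.85076187e-04]), 'contact_force': array([-0.85331233,  0.53873919,  0.00863473]), 'moment': array([-0.0122865 ,  0.02569447,  0.02802018]), 'gripper_force': 0.0, 'grip_width': 0.0855588811843668}
```

View pics/scene0.png

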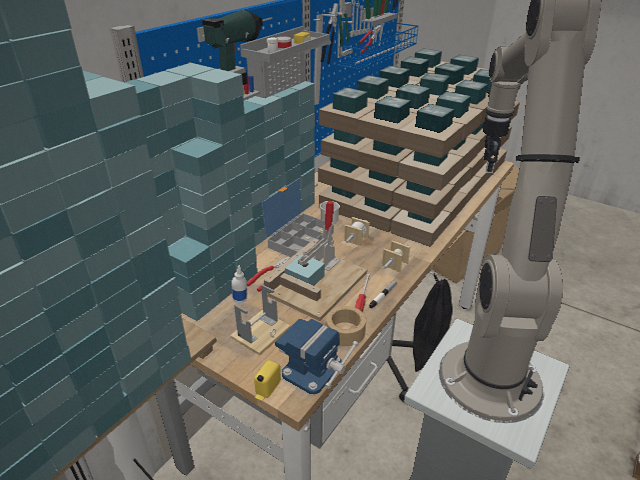

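View pics/top0.png

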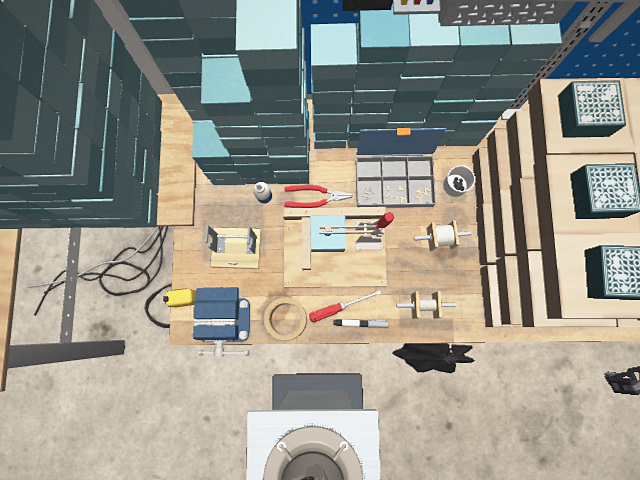

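The scene view shows the stand at about (262,318), the full reel at (355,230), and the old reel at (397,255). In the top view the full reel is at (442,236), the old reel at (427,304), and the stand at (233,245) with its mouths facing down the image (-x). The lever top is at (386,219), with tall stacks to the right and behind.

Run:
```python
from h import *
d=np.load("top0.npz");fr,P=d["fr"],d["P"]
def crop(u0,u1,v0,v1,k=5): return cv2.resize(fr[v0:v1,u0:u1],None,fx=k,fy=k,interpolation=cv2.INTER_CUBIC)
a=crop(400,480,205,265);b=crop(195,275,215,275)
cv2.imwrite("pics/crop.png",np.hstack([a,b]))
def st(n,u0,u1,v0,v1,zl,zh):
    p=P[v0:v1,u0:u1].reshape(-1,3);p=p[(p[:,2]>zl)&(p[:,2]<zh)]
    if len(p)<3:print(n,len(p));return
    q=p[:,:2].astype(np.float32);print(n,len(p),"med",np.median(p,0).round(4),"min",p.min(0).round(4),"max",p.max(0).round(4),"rect",cv2.minAreaRect(q))
st("reel top",405,480,212,260,.05,.09)
st("reel all",405,480,212,260,.025,.09)
st("axle",405,480,212,260,.025,.042)
st("old",390,465,285,325,.025,.09)
st("cheek top",195,275,215,275,.105,.16)
st("cheek L",195,232,215,275,.05,.16)
st("cheek R",236,275,215,275,.05,.16)
st("base",195,275,215,275,.007,.018)
st("eye",222,242,255,272,.02,.06)
st("lever",370,400,205,235,.19,.25)
st("boxes near",470,530,120,330,.05,1)
st("glue",250,275,175,205,.05,.2)
st("table",180,480,180,335,-.02,.006)
for u in range(472,640,12): print(u,P[240,u].round(3),P[320,u].round(3),P[400,u].round(3))
```

```text
reel top 511 med [ 0.574  -0.3298  0.0599] min [ 0.5412 -0.3609  0.05  ] max [ 0.6086 -0.2963  0.072 ] rect ((0.5750380754470825, -0.32914477586746216), (0.06345781683921814, 0.06199020892381668), 4.75756311416626)
reel all 793 med [ 0.5735 -0.3283  0.056 ] min [ 0.5412 -0.4286  0.0251] max [ 0.6361 -0.2585  0.072 ] rect ((0.5799857974052429, -0.3487032651901245), (0.07129111886024475, 0.18164078891277313), 13.714092254638672)
axle 188 med [ 0.5743 -0.3035  0.0375] min [ 0.542  -0.4286  0.0251] max [ 0.6361 -0.2585  0.042 ] rect ((0.5798603296279907, -0.3488061726093292), (0.07100459933280945, 0.1817275434732437), 13.896760940551758)
old 673 med [ 0.4025 -0.2787  0.0471] min [ 0.3709 -0.3503  0.0259] max [ 0.4342 -0.2078  0.071 ] rect ((0.4026121497154236, -0.279075026512146), (0.06329923123121262, 0.14245444536209106), 0.16689975559711456)
cheek top 111 med [0.5695 0.2418 0.1193] min [0.5454 0.1429 0.1051] max [0.5913 0.2477 0.1255] rect ((0.568359911441803, 0.19531956315040588), (0.10423093289136887, 0.04170079156756401), 87.51502227783203)
cheek L 165 med [0.5698 0.2435 0.0861] mi
[... 1930 characters left out ...]
0.242] [ 0.362 -0.453  0.162] [ 0.054 -0.832 -0.826]
532 [ 0.518 -0.448  0.266] [ 0.36  -0.435  0.262] [ 0.054 -0.88  -0.823]
544 [ 0.504 -0.438  0.336] [ 0.36  -0.456  0.267] [ 0.054 -0.927 -0.82 ]
556 [ 0.497 -0.441  0.373] [ 0.36  -0.479  0.267] [ 0.054 -0.978 -0.824]
568 [ 0.497 -0.462  0.372] [ 0.359 -0.502  0.266] [ 0.053 -1.026 -0.823]
580 [ 0.496 -0.483  0.373] [ 0.359 -0.524  0.267] [ 0.053 -1.074 -0.822]
592 [ 0.496 -0.504  0.372] [ 0.359 -0.547  0.267] [ 0.053 -1.125 -0.826]
604 [ 0.496 -0.525  0.372] [ 0.359 -0.569  0.268] [ 0.053 -1.172 -0.824]
616 [ 0.496 -0.545  0.373] [ 0.359 -0.596  0.262] [ 0.051 -1.224 -0.83 ]
628 [ 0.495 -0.566  0.374] [nan nan nan] [ 0.053 -1.265 -0.818]
```

View pics/crop.png

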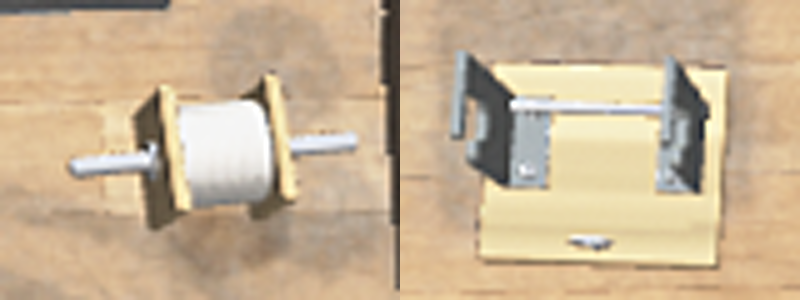

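The crop shows the full reel's axle running from (75,168) to (352,143), about 5° of yaw. The stand's mouths face down (-x), with the cheeks at x 460 and 690 in the crop and the eye at (590,242).

Run:
```python
from h import *
for n in("top","scene"):
    d=np.load(n+"0.npz");fr,P=d["fr"],d["P"];p=P.reshape(-1,3);c=fr.reshape(-1,3)
    def box(x0,x1,y0,y1,z0,z1): return p[(p[:,0]>x0)&(p[:,0]<x1)&(p[:,1]>y0)&(p[:,1]<y1)&(p[:,2]>z0)&(p[:,2]<z1)]
    # axle stubs
    a=box(.53,.62,-.285,-.25,.024,.045);b=box(.53,.62,-.415,-.37,.024,.045)
    print(n,"stubs",len(a),a.mean(0).round(4) if len(a) else 0,a[:,1].max().round(4) if len(a) else 0,len(b),b.mean(0).round(4) if len(b) else 0,b[:,1].min().round(4) if len(b) else 0)
    if len(a)*len(b): v=a.mean(0)-b.mean(0);print("axle yaw",np.degrees(np.arctan2(-v[0],v[1])))
    e=box(.53,.62,-.37,-.29,.058,.075);print("reel ends top",cv2.minAreaRect(e[:,:2].astype(np.float32)),e[:,2].max())
    for nm,y0,y1 in(("L",.235,.255),("R",.135,.155)):
        for z0,z1 in((.03,.065),(.065,.09),(.09,.108),(.108,.13)):
            q=box(.48,.65,y0,y1,z0,z1)
            if len(q)>3: print(" ",nm,z0,len(q),"x",q[:,0].min().round(4),q[:,0].max().round(4),"y",np.median(q[:,1]).round(4),"zmax",q[:,2].max().round(4))
    v=fr[...,::-1].astype(int)
    q=p[(abs(p[:,0]-.55)<.1)&(abs(p[:,1]-.196)<.1)&(abs(p[:,2]-.012)<.008)&(c[:,0]<c[:,2]-25)&(c[:,1]>175)]
    if len(q)>10: print(" base",len(q),cv2.minAreaRect(q[:,:2].astype(np.float32)))
    t=box(.45,.5,-.1,.3,-.01,.01);print(" table z",np.median(t[:,2]))
```

```text
top stubs 42 [ 0.5699 -0.2718  0.0381] -0.2585 48 [ 0.5797 -0.3849  0.0383] -0.3999
axle yaw 4.951409362026422
reel ends top ((0.5748713612556458, -0.3291001319885254), (0.06343590468168259, 0.061857759952545166), 4.411959648132324) 0.0719535472995918
  L 0.03 70 x 0.5421 0.5905 y 0.2432 zmax 0.0645
  L 0.065 61 x 0.5433 0.5887 y 0.2436 zmax 0.09
  L 0.09 17 x 0.5521 0.5904 y 0.2423 zmax 0.1078
  L 0.108 54 x 0.5496 0.5913 y 0.2443 zmax 0.123
  R 0.03 50 x 0.5391 0.5867 y 0.1443 zmax 0.0647
  R 0.065 52 x 0.5385 0.5849 y 0.1457 zmax 0.0895
  R 0.09 7 x 0.571 0.5845 y 0.1431 zmax 0.103
  R 0.108 53 x 0.5454 0.5868 y 0.1454 zmax 0.1255
 base 1850 ((0.549741804599762, 0.19589312374591827), (0.19946588575839996, 0.19939440488815308), 0.1546824723482132)
 table z 0.0022809317434673293
scene stubs 23 [ 0.5684 -0.2689  0.0326] -0.2572 2 [ 0.5811 -0.4008  0.0345] -0.4016
axle yaw 5.494855704034628
reel ends top ((0.5742828249931335, -0.32967522740364075), (0.0633053183555603, 0.06886128336191177), 6.565267086029053) 0.06785536717812402
  L 0.03 140 x 0.5411 0.5918 y 0.2479 zmax 0.065
  L 0.065 91 x 0.5417 0.5914 y 0.2474 zmax 0.0899
  L 0.09 30 x 0.5618 0.5899 y 0.2464 zmax 0.1078
  L 0.108 53 x 0.5488 0.5916 y 0.2467 zmax 0.1201
  R 0.03 143 x 0.5375 0.5867 y 0.1486 zmax 0.0649
  R 0.065 77 x 0.538 0.586 y 0.1484 zmax 0.0897
  R 0.09 31 x 0.5603 0.5844 y 0.1475 zmax 0.1078
  R 0.108 48 x 0.5435 0.5887 y 0.1479 zmax 0.1201
 base 246 ((0.5555681586265564, 0.19770674407482147), (0.12266898155212402, 0.1020999550819397), 86.40557098388672)
 table z -0.0005523493641699795
```

Request:
send_rows([
  {"dz":35,"dx":-8,"rz":6},
  {"dz":70,"dx":-12,"dy":15,"rz":12},
  {"dz":100,"dx":-14,"dy":45,"rz":18},
  {"dz":110,"dx":-14,"dy":80,"rz":24},
  {"dz":110,"dx":-12,"dy":115,"rz":30},
])

```text
$.deltas[0]: bad value
```

Request:
send_rows([
  {"dx":-8,"dy":0,"dz":35,"rx":0,"ry":0,"rz":6},
  {"dx":-12,"dy":15,"dz":70,"rx":0,"ry":0,"rz":12},
  {"dx":-14,"dy":45,"dz":100,"rx":0,"ry":0,"rz":18},
  {"dx":-14,"dy":80,"dz":110,"rx":0,"ry":0,"rz":24},
  {"dx":-12,"dy":115,"dz":110,"rx":0,"ry":0,"rz":30},
], jaw=85, newtons=60)

```text
clock: 0.52
tcp_pos: [0.2562, -0.5047, 0.3555]
orientation: [2.799, 1.414, 0.0]
contact_force: [0.4, 0.6, 0.3]
grip_width: 0.0849
gripper_force: 0.0
```

Request:
send_rows([
  {"dx":0,"dy":38,"dz":0,"rx":0,"ry":0,"rz":6},
  {"dx":5,"dy":76,"dz":0,"rx":0,"ry":0,"rz":12},
  {"dx":20,"dy":110,"dz":0,"rx":0,"ry":0,"rz":18},
  {"dx":45,"dy":138,"dz":0,"rx":0,"ry":0,"rz":24},
  {"dx":80,"dy":157,"dz":0,"rx":0,"ry":0,"rz":30},
])

```text
clock: 0.93
tcp_pos: [0.3348, -0.3451, 0.3526]
orientation: [-2.342, -2.094, 0.002]
contact_force: [0.4, -0.3, -0.5]
grip_width: 0.0853
gripper_force: 0.0
```

Request:
send_rows([
  {"dx":38,"dy":5,"dz":-5,"rx":0,"ry":0,"rz":4},
  {"dx":76,"dy":10,"dz":-15,"rx":0,"ry":0,"rz":8},
  {"dx":114,"dy":15,"dz":-25,"rx":0,"ry":0,"rz":11.6},
  {"dx":152,"dy":17,"dz":-35,"rx":0,"ry":0,"rz":11.6},
  {"dx":190,"dy":18,"dz":-45,"rx":0,"ry":0,"rz":11.6},
])

```text
clock: 1.35
tcp_pos: [0.5279, -0.3286, 0.3065]
orientation: [-2.121, -2.317, 0.0]
contact_force: [0.6, -1.5, 0.2]
grip_width: 0.0846
gripper_force: 0.0
```

Request:
send_rows([
  {"dx":25,"dy":0,"dz":-30,"rx":0,"ry":0,"rz":0},
  {"dx":49,"dy":0,"dz":-60,"rx":0,"ry":0,"rz":0},
  {"dx":49,"dy":0,"dz":-100,"rx":0,"ry":0,"rz":0},
  {"dx":49,"dy":0,"dz":-140,"rx":0,"ry":0,"rz":0},
  {"dx":49,"dy":0,"dz":-175,"rx":0,"ry":0,"rz":0},
])

```text
clock: 1.77
tcp_pos: [0.5747, -0.3286, 0.1291]
orientation: [-2.12, -2.316, 0.001]
contact_force: [-0.3, -0.7, -0.7]
grip_width: 0.0847
gripper_force: 0.0
```

Run:
```python
from h import *
o=r.get_obs();print(o["tcp_pos"],o["orientation"],o["joints"])
fr,P,*_=grab("scene");fr2,P2,*_=grab("top")
a=cv2.resize(fr[140:290,300:450],(400,400),interpolation=3);b=cv2.resize(fr2[170:320,370:520],(400,400),interpolation=3)
cv2.imwrite("pics/pre.png",np.hstack([a,b]))
```

```text
[ 0.57474659 -0.32863716  0.12913185] [-2.11953077e+00 -2.31585104e+00  6.46725497e-04] [ 0.65990436  0.59437961 -0.33181609  1.66279317  0.22990078  0.92529486
  0.33001189]
```

View pics/pre.png

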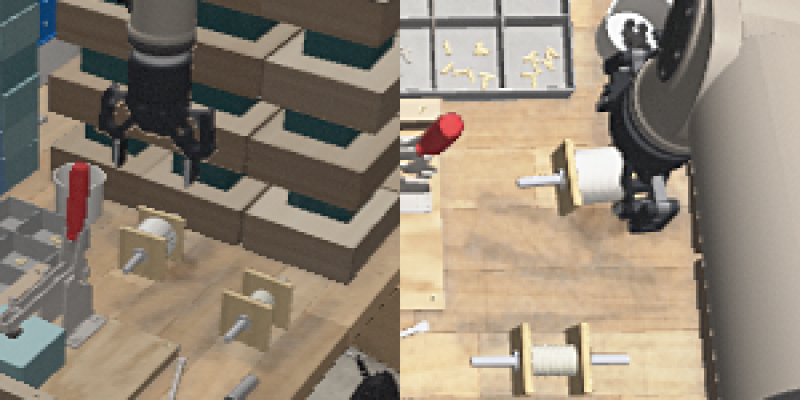

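The gripper straddles the pack, with its fingers at (115,150) and (190,175) above the reel at (155,240). It is aligned with the pack, so I'll descend and close.

Request:
send_rows([
  {"dx":0,"dy":0,"dz":-30,"rx":0,"ry":0,"rz":0},
  {"dx":0,"dy":0,"dz":-60,"rx":0,"ry":0,"rz":0},
  {"dx":0,"dy":0,"dz":-85,"rx":0,"ry":0,"rz":0},
  {"dx":0,"dy":0,"dz":-104,"rx":0,"ry":0,"rz":0},
  {"dx":0,"dy":0,"dz":-104,"rx":0,"ry":0,"rz":0},
])

```text
clock: 2.28
tcp_pos: [0.5738, -0.329, 0.0265]
orientation: [-2.12, -2.313, 0.002]
contact_force: [-0.6, 0.5, -0.8]
grip_width: 0.0851
gripper_force: 0.0
```

Request:
send_rows([
  {"dx":0,"dy":0,"dz":0,"rx":0,"ry":0,"rz":0},
  {"dx":0,"dy":0,"dz":0,"rx":0,"ry":0,"rz":0},
  {"dx":0,"dy":0,"dz":0,"rx":0,"ry":0,"rz":0},
  {"dx":0,"dy":0,"dz":0,"rx":0,"ry":0,"rz":0},
  {"dx":0,"dy":0,"dz":0,"rx":0,"ry":0,"rz":0},
], jaw=40, newtons=60)

```text
clock: 2.7
tcp_pos: [0.577, -0.3304, 0.0315]
orientation: [2.12, 2.313, 0.001]
contact_force: [-0.8, 1.0, 5.5]
grip_width: 0.05
gripper_force: 62.4
```

Request:
send_rows([
  {"dx":0,"dy":0,"dz":0,"rx":0,"ry":0,"rz":0},
  {"dx":0,"dy":0,"dz":0,"rx":0,"ry":0,"rz":0},
  {"dx":0,"dy":0,"dz":0,"rx":0,"ry":0,"rz":0},
  {"dx":0,"dy":0,"dz":0,"rx":0,"ry":0,"rz":0},
  {"dx":0,"dy":0,"dz":0,"rx":0,"ry":0,"rz":0},
])

```text
clock: 3.12
tcp_pos: [0.577, -0.3304, 0.0315]
orientation: [2.12, 2.313, 0.001]
contact_force: [-0.8, 0.6, 5.5]
grip_width: 0.05
gripper_force: 62.4
```

The grip landed about 7 mm above the pack's centre line. I'll regrasp lower and shifted 2 mm in x.

Request:
send_rows([
  {"dx":0,"dy":0,"dz":0,"rx":0,"ry":0,"rz":0},
  {"dx":0,"dy":0,"dz":0,"rx":0,"ry":0,"rz":0},
  {"dx":2,"dy":0,"dz":0,"rx":0,"ry":0,"rz":0},
  {"dx":2,"dy":0,"dz":-5,"rx":0,"ry":0,"rz":0},
  {"dx":2,"dy":0,"dz":-9,"rx":0,"ry":0,"rz":0},
], jaw=85)

```text
clock: 3.53
tcp_pos: [0.5776, -0.3294, 0.0192]
orientation: [2.122, 2.316, 0.0]
contact_force: [-0.7, -0.1, 0.6]
grip_width: 0.0848
gripper_force: 0.0
```

Request:
send_rows([
  {"dx":0,"dy":0,"dz":0,"rx":0,"ry":0,"rz":0},
  {"dx":0,"dy":0,"dz":0,"rx":0,"ry":0,"rz":0},
  {"dx":0,"dy":0,"dz":0,"rx":0,"ry":0,"rz":0},
  {"dx":0,"dy":0,"dz":0,"rx":0,"ry":0,"rz":0},
  {"dx":0,"dy":0,"dz":0,"rx":0,"ry":0,"rz":0},
], jaw=40, newtons=50)

```text
clock: 3.95
tcp_pos: [0.5774, -0.3294, 0.0193]
orientation: [2.122, 2.317, 0.0]
contact_force: [-0.2, 0.0, -0.5]
grip_width: 0.0512
gripper_force: 52.3
```

Request:
send_rows([
  {"dx":0,"dy":0,"dz":0,"rx":0,"ry":0,"rz":0},
  {"dx":0,"dy":0,"dz":0,"rx":0,"ry":0,"rz":0},
  {"dx":0,"dy":0,"dz":0,"rx":0,"ry":0,"rz":0},
])

```text
clock: 4.2
tcp_pos: [0.5774, -0.3294, 0.0193]
orientation: [2.122, 2.317, 0.0]
contact_force: [0.5, -0.1, -0.6]
grip_width: 0.0508
gripper_force: 52.3
```

Request:
send_rows([
  {"dx":0,"dy":0,"dz":12,"rx":0,"ry":0,"rz":0},
  {"dx":0,"dy":0,"dz":35,"rx":0,"ry":0,"rz":0},
  {"dx":0,"dy":0,"dz":65,"rx":0,"ry":0,"rz":0},
  {"dx":0,"dy":0,"dz":95,"rx":0,"ry":0,"rz":0},
  {"dx":0,"dy":0,"dz":125,"rx":0,"ry":0,"rz":0},
])

```text
clock: 4.62
tcp_pos: [0.5769, -0.3292, 0.1461]
orientation: [-2.121, -2.316, 0.0]
contact_force: [0.7, -0.6, -1.6]
grip_width: 0.0507
gripper_force: 52.6
```

Request:
send_rows([
  {"dx":0,"dy":0,"dz":32,"rx":0,"ry":0,"rz":0},
  {"dx":0,"dy":0,"dz":65,"rx":0,"ry":0,"rz":0},
  {"dx":0,"dy":0,"dz":98,"rx":0,"ry":0,"rz":0},
  {"dx":0,"dy":0,"dz":131,"rx":0,"ry":0,"rz":0},
  {"dx":-5,"dy":10,"dz":165,"rx":0,"ry":0,"rz":0},
])

```text
clock: 5.03
tcp_pos: [0.5716, -0.321, 0.3112]
orientation: [2.124, 2.314, -0.001]
contact_force: [0.4, 0.1, -1.9]
grip_width: 0.0508
gripper_force: 52.6
```

Run:
```python
from h import *
o=r.get_obs();print(o["tcp_pos"],o["orientation"],o["contact_force"],o["moment"],o["joints"])
fr,P,*_=grab("scene");fr2,P2,*_=grab("top")
a=cv2.resize(fr[90:290,290:490],(400,400),interpolation=3);b=cv2.resize(fr2[170:370,370:570],(400,400),interpolation=3)
cv2.imwrite("pics/lift.png",np.hstack([a,b]))
```

```text
[ 0.57156122 -0.32101725  0.31120428] [ 2.12414829e+00  2.31394958e+00 -1.26775546e-03] [ 0.35316553  0.12684443 -1.89807285] [-0.02024373 -0.03148989 -0.02771464] [ 0.67623655  0.41967292 -0.36386779  1.5025642   0.15453731  1.24744963
  0.3775894 ]
```

View pics/lift.png

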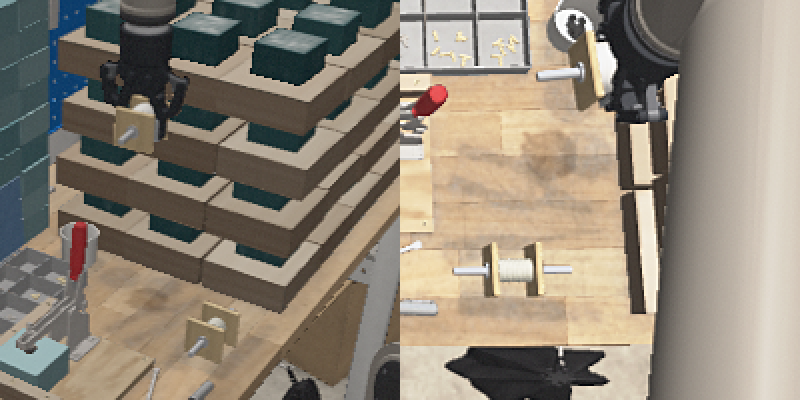

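The reel is held level and clear of everything. In the left image it is at (135,130); the old reel at (212,335) hasn't moved. I'll carry it over the lever next.

Request:
send_rows([
  {"dx":0,"dy":18,"dz":4,"rx":0,"ry":0,"rz":0},
  {"dx":0,"dy":48,"dz":8,"rx":0,"ry":0,"rz":0},
  {"dx":-2,"dy":82,"dz":10,"rx":0,"ry":0,"rz":0},
  {"dx":-6,"dy":117,"dz":10,"rx":0,"ry":0,"rz":0},
  {"dx":-10,"dy":152,"dz":10,"rx":0,"ry":0,"rz":0},
])

```text
clock: 5.55
tcp_pos: [0.561, -0.1652, 0.3182]
orientation: [-2.121, -2.315, 0.001]
contact_force: [-0.2, 0.4, -1.9]
grip_width: 0.0508
gripper_force: 52.6
```

Request:
send_rows([
  {"dx":-5,"dy":36,"dz":0,"rx":0,"ry":0,"rz":-1.5},
  {"dx":-10,"dy":72,"dz":0,"rx":0,"ry":0,"rz":-3},
  {"dx":-15,"dy":108,"dz":0,"rx":0,"ry":0,"rz":-4.5},
  {"dx":-20,"dy":144,"dz":0,"rx":0,"ry":0,"rz":-6},
  {"dx":-25,"dy":180,"dz":0,"rx":0,"ry":0,"rz":-7.4},
])

```text
clock: 5.97
tcp_pos: [0.5355, 0.0146, 0.3183]
orientation: [-2.267, -2.173, 0.003]
contact_force: [0.6, 0.5, -2.1]
grip_width: 0.0504
gripper_force: 52.6
```

Request:
send_rows([
  {"dx":-3,"dy":36,"dz":0,"rx":0,"ry":0,"rz":0},
  {"dx":-5,"dy":72,"dz":0,"rx":0,"ry":0,"rz":0},
  {"dx":-7,"dy":108,"dz":0,"rx":0,"ry":0,"rz":0},
  {"dx":-9,"dy":140,"dz":0,"rx":0,"ry":0,"rz":0},
  {"dx":-9,"dy":168,"dz":0,"rx":0,"ry":0,"rz":0},
])

```text
clock: 6.38
tcp_pos: [0.5261, 0.1834, 0.3184]
orientation: [-2.263, -2.177, 0.003]
contact_force: [-0.5, 0.2, -1.9]
grip_width: 0.0507
gripper_force: 52.6
```

Run:
```python
from h import *
o=r.get_obs();t=o["tcp_pos"];print(t,o["orientation"],o["contact_force"],o["grip_width"],o["joints"])
d=np.load("top0.npz");p=d["P"].reshape(-1,3)
q=p[(p[:,1]>.1)&(p[:,1]<.36)&(p[:,0]<.5)&(p[:,2]>.045)&(p[:,2]<.2)];print("vice",q.min(0),q.max(0))
q=p[(p[:,1]>.1)&(p[:,1]<.36)&(p[:,0]>.6)&(p[:,0]<.75)&(p[:,2]>.1)&(p[:,2]<.2)];print("behind",q.min(0),q.max(0))
for n in("scene","top"):
    fr,P,*_=grab(n);p=P.reshape(-1,3)-t
    cv2.imwrite(f"pics/{n}1.png",fr)
    for s in(1,-1):
        q=p[(abs(p[:,0])<.02)&(s*p[:,1]>.04)&(s*p[:,1]<.09)&(abs(p[:,2]-.013)<.02)]
        if len(q): print(n,s,len(q),(np.median(q,0)).round(4),q[:,1].min().round(4),q[:,1].max().round(4))
```

```text
[0.52607436 0.18338484 0.31837318] [-2.26332527 -2.17695486  0.00300437] [-0.45946383  0.18289671 -1.89368933] 0.05074299638052467 [ 0.05136523  0.27635474 -0.60714835  1.71253509  0.16651129  1.20704044
 -0.63674435]
vice [0.28553097 0.10001061 0.04540127] [0.44760818 0.35818003 0.12464962]
behind [0.68064809 0.10039147 0.10002997] [0.74567546 0.26467866 0.19999539]
scene 1 59 [-0.0007  0.0587  0.0144] 0.0403 0.0737
top -1 78 [-0.0023 -0.0539  0.0187] -0.0661 -0.04
```

Request:
send_rows([
  {"dx":0,"dy":14,"dz":-20,"rx":0,"ry":0,"rz":0},
  {"dx":0,"dy":14,"dz":-50,"rx":0,"ry":0,"rz":0},
  {"dx":0,"dy":14,"dz":-85,"rx":0,"ry":0,"rz":0},
  {"dx":0,"dy":14,"dz":-120,"rx":0,"ry":0,"rz":0},
  {"dx":0,"dy":14,"dz":-140,"rx":0,"ry":0,"rz":0},
])

```text
clock: 6.9
tcp_pos: [0.5254, 0.1927, 0.1748]
orientation: [-2.265, -2.174, 0.01]
contact_force: [-0.8, 0.0, -1.7]
grip_width: 0.0506
gripper_force: 52.7
```

Request:
send_rows([
  {"dx":0,"dy":0,"dz":-25,"rx":0,"ry":0,"rz":0},
  {"dx":0,"dy":0,"dz":-50,"rx":0,"ry":0,"rz":0},
  {"dx":0,"dy":0,"dz":-75,"rx":0,"ry":0,"rz":0},
  {"dx":0,"dy":0,"dz":-93,"rx":0,"ry":0,"rz":0},
  {"dx":0,"dy":0,"dz":-93,"rx":0,"ry":0,"rz":0},
])

```text
clock: 7.32
tcp_pos: [0.5247, 0.1925, 0.082]
orientation: [-2.265, -2.173, 0.013]
contact_force: [-1.2, -0.7, -1.6]
grip_width: 0.051
gripper_force: 53.0
```

Run:
```python
from h import *
o=r.get_obs();t=o["tcp_pos"];print(t,o["orientation"],o["contact_force"],o["grip_width"])
fr,P,*_=grab("scene");fr2,P2,*_=grab("top")
a=cv2.resize(fr[260:360,210:310],(400,400),interpolation=3);b=cv2.resize(fr2[200:300,180:280],(400,400),interpolation=3)
cv2.imwrite("pics/mouth.png",np.hstack([a,b]))
```

```text
[0.52474886 0.19246735 0.08196625] [-2.26477388 -2.1728659   0.01302567] [-1.2205423  -0.661833   -1.56387261] 0.05096383282176012
```

View pics/mouth.png

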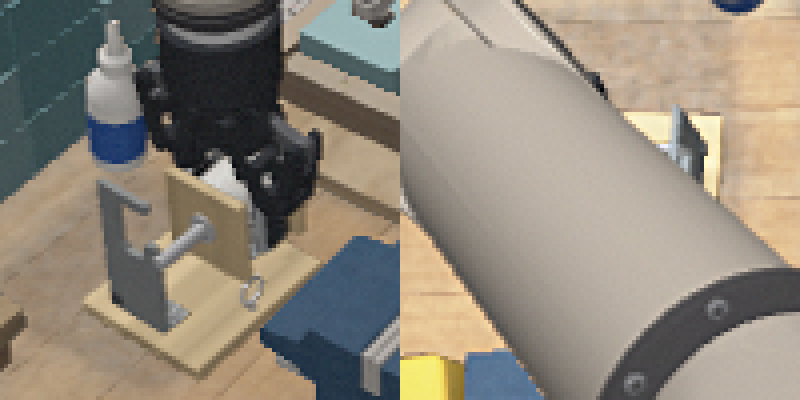

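The left cheek is at (130,250). The axle tip at (160,255) stands in front of its mouth, just above the nose. I'll measure the stub height against the cheek in the same view.

Run:
```python
from h import *
o=r.get_obs();print(o["tcp_pos"],o["joints"],R.from_rotvec(o["orientation"]).as_matrix().round(4).tolist())
fr,P,*_=grab("scene")
p=P.reshape(-1,3)
q=p[(p[:,1]>.232)&(p[:,1]<.285)&(p[:,0]<.5395)&(p[:,0]>.49)&(p[:,2]>.07)&(p[:,2]<.115)]
for y in np.arange(.232,.28,.008):
    s=q[(q[:,1]>=y)&(q[:,1]<y+.008)]
    if len(s): print(y.round(3),len(s),s.min(0).round(4),s.max(0).round(4))
c=p[(p[:,1]>.241)&(p[:,1]<.254)&(p[:,0]>.5405)&(p[:,0]<.6)&(p[:,2]>.03)]
for z in np.arange(.06,.124,.004):
    s=c[(c[:,2]>=z)&(c[:,2]<z+.004)]
    if len(s): print("z",z.round(3),len(s),"x",np.sort(s[:,0]).round(4)[[0,-1]])
```

```text
[0.52735932 0.1941077  0.08580767] [-0.06180591  0.54664069 -0.51790172  1.92448665  0.37823995  0.76984861
 -0.83481571] [[0.0414, 0.9991, -0.0023], [0.9991, -0.0414, -0.0009], [-0.001, -0.0022, -1.0]]
0.232 10 [0.5241 0.2321 0.0953] [0.5314 0.2383 0.1029]
0.24 10 [0.523  0.2406 0.0969] [0.5326 0.2469 0.1037]
0.248 15 [0.5237 0.2484 0.0934] [0.5326 0.2557 0.1043]
0.256 10 [0.5233 0.2571 0.0941] [0.534  0.263  0.1013]
0.264 8 [0.5251 0.2645 0.0953] [0.5342 0.2672 0.1053]
z 0.06 12 x [0.5475 0.5907]
z 0.064 17 x [0.5421 0.5897]
z 0.068 19 x [0.5423 0.5887]
z 0.072 9 x [0.552  0.5894]
z 0.076 7 x [0.5734 0.589 ]
z 0.08 9 x [0.5489 0.5875]
z 0.084 12 x [0.546  0.5918]
z 0.088 6 x [0.5732 0.5901]
z 0.092 9 x [0.5724 0.5905]
z 0.096 5 x [0.5756 0.584 ]
z 0.1 7 x [0.5748 0.5901]
z 0.104 6 x [0.574  0.5887]
z 0.108 8 x [0.5613 0.5879]
z 0.112 25 x [0.5496 0.5917]
z 0.116 20 x [0.5493 0.5878]
```

Request:
send_rows([
  {"dx":8,"dy":0,"dz":0,"rx":0,"ry":0,"rz":0},
  {"dx":17,"dy":0,"dz":0,"rx":0,"ry":0,"rz":0},
  {"dx":26,"dy":0,"dz":0,"rx":0,"ry":0,"rz":0},
  {"dx":35,"dy":0,"dz":0,"rx":0,"ry":0,"rz":0},
  {"dx":35,"dy":0,"dz":0,"rx":0,"ry":0,"rz":0},
])

```text
clock: 7.88
tcp_pos: [0.5664, 0.1943, 0.0869]
orientation: [2.268, 2.172, 0.004]
contact_force: [-0.3, 0.4, -1.0]
grip_width: 0.0507
gripper_force: 53.0
```

Run:
```python
from h import *
fr,P,*_=grab("scene")
o=r.get_obs();print(o["tcp_pos"],o["contact_force"],o["grip_width"])
p=P.reshape(-1,3)
q=p[(p[:,1]>.256)&(p[:,1]<.28)&(p[:,0]<.59)&(p[:,0]>.5)&(p[:,2]>.07)&(p[:,2]<.115)]
print(len(q),q.min(0),q.max(0),np.median(q,0))
```

```text
[0.56490079 0.19440356 0.08656753] [-0.33789669  0.27965782 -2.36659705] 0.05091943306727423
19 [0.56355137 0.25607889 0.09648055] [0.57347884 0.26694851 0.10422898] [0.56770378 0.26311458 0.10078528]
```

Request:
send_rows([
  {"dx":-3,"dy":0,"dz":0,"rx":0,"ry":0,"rz":0},
  {"dx":-3,"dy":0,"dz":-4,"rx":0,"ry":0,"rz":0},
  {"dx":-3,"dy":0,"dz":-8,"rx":0,"ry":0,"rz":0},
  {"dx":-3,"dy":0,"dz":-12,"rx":0,"ry":0,"rz":0},
  {"dx":-3,"dy":0,"dz":-12,"rx":0,"ry":0,"rz":0},
])

```text
clock: 8.35
tcp_pos: [0.5594, 0.1943, 0.0732]
orientation: [-2.266, -2.175, 0.003]
contact_force: [-0.5, -0.3, -1.7]
grip_width: 0.0509
gripper_force: 52.9
```

Request:
send_rows([
  {"dx":0,"dy":0,"dz":0,"rx":0,"ry":0,"rz":0},
  {"dx":0,"dy":0,"dz":-3,"rx":0,"ry":0,"rz":0},
  {"dx":0,"dy":0,"dz":-6,"rx":0,"ry":0,"rz":0},
  {"dx":0,"dy":0,"dz":-8,"rx":0,"ry":0,"rz":0},
  {"dx":0,"dy":0,"dz":-8,"rx":0,"ry":0,"rz":0},
])

```text
clock: 8.77
tcp_pos: [0.56, 0.1944, 0.0657]
orientation: [-2.267, -2.175, 0.001]
contact_force: [0.1, 0.4, -1.3]
grip_width: 0.0508
gripper_force: 53.0
```

Run:
```python
from h import *
fr,P,*_=grab("scene")
o=r.get_obs();print(o["tcp_pos"],o["contact_force"],o["moment"],o["grip_width"])
p=P.reshape(-1,3)
q=p[(p[:,1]>.256)&(p[:,1]<.28)&(p[:,0]<.59)&(p[:,0]>.5)&(p[:,2]>.05)&(p[:,2]<.115)]
print(len(q),q.min(0),q.max(0),np.median(q,0))
cv2.imwrite("pics/low.png",cv2.resize(fr[260:360,210:310],(500,500),interpolation=3))
```

```text
[0.56011405 0.19450986 0.06596589] [-0.67393669  0.27021039 -1.68505533] [ 0.03031916 -0.00152536  0.03078917] 0.05092927904064164
18 [0.55753271 0.25721648 0.07658994] [0.56537478 0.26783829 0.08391123] [0.56107859 0.26393732 0.08004828]
```

View pics/low.png

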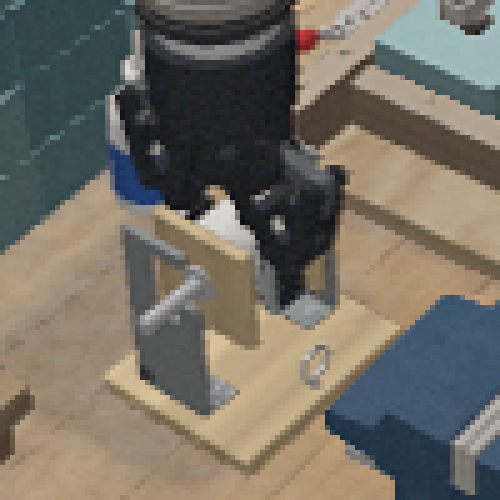

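The axle is inside the throat, with its tip at (150,318) and about 3 to 4 mm still to go. I'll lower it to contact.

Request:
send_rows([
  {"dx":0,"dy":0,"dz":-1.5,"rx":0,"ry":0,"rz":0},
  {"dx":0,"dy":0,"dz":-3,"rx":0,"ry":0,"rz":0},
  {"dx":0,"dy":0,"dz":-3,"rx":0,"ry":0,"rz":0},
])

```text
clock: 9.07
tcp_pos: [0.5602, 0.1945, 0.0631]
orientation: [-2.267, -2.175, 0.0]
contact_force: [-0.1, 0.6, -2.2]
grip_width: 0.051
gripper_force: 53.0
```

Request:
send_rows([
  {"dx":0,"dy":0,"dz":-1,"rx":0,"ry":0,"rz":0},
  {"dx":0,"dy":0,"dz":-1,"rx":0,"ry":0,"rz":0},
  {"dx":0,"dy":0,"dz":-1,"rx":0,"ry":0,"rz":0},
])

```text
clock: 9.32
tcp_pos: [0.5604, 0.1946, 0.0623]
orientation: [2.267, 2.175, 0.0]
contact_force: [-1.3, -0.3, -1.5]
grip_width: 0.0504
gripper_force: 53.0
```

Request:
send_rows([
  {"dx":0,"dy":0,"dz":-1,"rx":0,"ry":0,"rz":0},
  {"dx":0,"dy":0,"dz":-1,"rx":0,"ry":0,"rz":0},
  {"dx":0,"dy":0,"dz":-1,"rx":0,"ry":0,"rz":0},
])

```text
clock: 9.57
tcp_pos: [0.5605, 0.1947, 0.062]
orientation: [2.267, 2.174, 0.0]
contact_force: [-2.3, -1.6, 5.1]
grip_width: 0.0508
gripper_force: 53.6
```

Request:
send_rows([
  {"dx":0,"dy":0,"dz":-1,"rx":0,"ry":0,"rz":0},
  {"dx":0,"dy":0,"dz":-1,"rx":0,"ry":0,"rz":0},
  {"dx":0,"dy":0,"dz":-1,"rx":0,"ry":0,"rz":0},
])

```text
clock: 9.82
tcp_pos: [0.5605, 0.1947, 0.0618]
orientation: [2.267, 2.174, 0.0]
contact_force: [-5.0, -2.6, 12.4]
grip_width: 0.0506
gripper_force: 54.3
```

Request:
send_rows([
  {"dx":-0.5,"dy":0,"dz":1,"rx":0,"ry":0,"rz":0},
  {"dx":-0.5,"dy":0,"dz":1.5,"rx":0,"ry":0,"rz":0},
  {"dx":-0.5,"dy":0,"dz":1.5,"rx":0,"ry":0,"rz":0},
], newtons=20)

```text
clock: 10.07
tcp_pos: [0.5602, 0.1947, 0.0621]
orientation: [2.267, 2.174, 0.001]
contact_force: [-0.5, -0.9, 3.3]
grip_width: 0.0511
gripper_force: 53.4
```

Request:
send_rows([
  {"dx":0,"dy":0,"dz":0,"rx":0,"ry":0,"rz":0},
  {"dx":0,"dy":0,"dz":0,"rx":0,"ry":0,"rz":0},
  {"dx":0,"dy":0,"dz":0,"rx":0,"ry":0,"rz":0},
  {"dx":0,"dy":0,"dz":0,"rx":0,"ry":0,"rz":0},
], jaw=60)

```text
clock: 10.4
tcp_pos: [0.5597, 0.1946, 0.0616]
orientation: [-2.267, -2.175, 0.0]
contact_force: [0.4, -0.7, -0.2]
grip_width: 0.0598
gripper_force: 0.0
```

Request:
send_rows([
  {"dx":0,"dy":0,"dz":0,"rx":0,"ry":0,"rz":0},
  {"dx":0,"dy":0,"dz":0,"rx":0,"ry":0,"rz":0},
  {"dx":0,"dy":0,"dz":0,"rx":0,"ry":0,"rz":0},
  {"dx":0,"dy":0,"dz":0,"rx":0,"ry":0,"rz":0},
], jaw=84)

```text
clock: 10.73
tcp_pos: [0.5598, 0.1946, 0.0618]
orientation: [-2.267, -2.175, -0.0]
contact_force: [0.2, 0.6, 0.9]
grip_width: 0.0839
gripper_force: 0.0
```

Run:
```python
from h import *
fr,P,*_=grab("scene")
o=r.get_obs();print(o["tcp_pos"],o["contact_force"],o["moment"],o["grip_width"])
p=P.reshape(-1,3)
q=p[(p[:,1]>.256)&(p[:,1]<.28)&(p[:,0]<.59)&(p[:,0]>.5)&(p[:,2]>.05)&(p[:,2]<.115)]
print(len(q),q.min(0),q.max(0),np.median(q,0))
```

```text
[0.55984639 0.19461583 0.06180148] [-0.16284198  0.02310462  0.50668049] [-0.00306663  0.01407955  0.01595666] 0.08410888435158727
18 [0.55637973 0.25666382 0.06968087] [0.56496909 0.26859887 0.07972626] [0.56140954 0.26196763 0.07564794]
```

The axle is seated at z ≈ 75 mm and released. I'll retreat straight up.

Request:
send_rows([
  {"dx":0,"dy":0,"dz":10,"rx":0,"ry":0,"rz":0},
  {"dx":0,"dy":0,"dz":30,"rx":0,"ry":0,"rz":0},
  {"dx":0,"dy":0,"dz":60,"rx":0,"ry":0,"rz":0},
  {"dx":0,"dy":0,"dz":95,"rx":0,"ry":0,"rz":0},
  {"dx":0,"dy":0,"dz":130,"rx":0,"ry":0,"rz":0},
])

```text
clock: 11.2
tcp_pos: [0.5593, 0.1946, 0.1936]
orientation: [-2.266, -2.175, 0.001]
contact_force: [1.4, 0.6, 0.4]
grip_width: 0.0835
gripper_force: 0.0
```

Request:
send_rows([
  {"dx":0,"dy":-10,"dz":35,"rx":0,"ry":0,"rz":0},
  {"dx":0,"dy":-40,"dz":70,"rx":0,"ry":0,"rz":0},
  {"dx":0,"dy":-75,"dz":100,"rx":0,"ry":0,"rz":0},
  {"dx":0,"dy":-110,"dz":120,"rx":0,"ry":0,"rz":0},
  {"dx":0,"dy":-145,"dz":120,"rx":0,"ry":0,"rz":0},
])

```text
clock: 11.62
tcp_pos: [0.5612, 0.0508, 0.3176]
orientation: [2.26, 2.176, 0.011]
contact_force: [1.5, 0.4, -0.8]
grip_width: 0.0839
gripper_force: 0.0
```

Request:
send_rows([
  {"dx":0,"dy":-35,"dz":0,"rx":0,"ry":0,"rz":0},
  {"dx":0,"dy":-60,"dz":0,"rx":0,"ry":0,"rz":0},
  {"dx":0,"dy":-70,"dz":0,"rx":0,"ry":0,"rz":0},
  {"dx":0,"dy":-70,"dz":0,"rx":0,"ry":0,"rz":0},
])

```text
clock: 11.95
tcp_pos: [0.5597, -0.0234, 0.3122]
orientation: [2.272, 2.169, -0.001]
contact_force: [0.5, 0.2, 0.2]
grip_width: 0.084
gripper_force: 0.0
```

Run:
```python
from h import *
fr,P,*_=grab("scene");fr2,P2,*_=grab("top")
o=r.get_obs();print(o["tcp_pos"],o["contact_force"],np.abs(o["qvel"]).max())
p=P.reshape(-1,3)
q=p[(p[:,1]>.256)&(p[:,1]<.28)&(p[:,0]<.59)&(p[:,0]>.5)&(p[:,2]>.05)&(p[:,2]<.115)]
print(len(q),q.min(0),q.max(0),np.median(q,0))
p=P2.reshape(-1,3)
q=p[(p[:,1]<.14)&(p[:,1]>.11)&(p[:,0]<.59)&(p[:,0]>.54)&(p[:,2]>.05)&(p[:,2]<.115)]
if len(q):print(len(q),q.min(0),q.max(0),np.median(q,0))
cv2.imwrite("pics/end.png",np.hstack([cv2.resize(fr[250:350,210:310],(400,400),interpolation=3),cv2.resize(fr2[200:300,180:280],(400,400),interpolation=3)]))
```

```text
[ 0.55972012 -0.01873113  0.31213928] [-0.69834857  1.11602387  1.25348198] 0.024495200147236138
19 [0.55568446 0.25648995 0.07087638] [0.56688274 0.26736823 0.08174833] [0.55968274 0.26254427 0.0763378 ]
31 [0.55289944 0.12263236 0.0762409 ] [0.56330493 0.13980079 0.08435961] [0.55769572 0.13057968 0.08070399]
```

View pics/end.png

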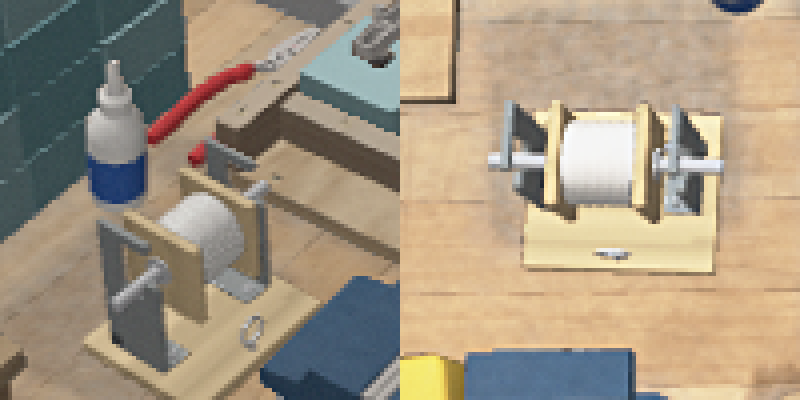

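The reel hangs level in both throats: the axle crosses the cheeks at about (505,160) and (690,163) in the right-hand view, at z ≈ 75 mm at both ends.

```bash
python3 -c "
from bench import r
print(r.hand_in())"
```

```text
the job is handed in; nothing more can be done
None
```

The full reel is hanging in the dispenser stand with both axle ends at the bottom of the throats; I let go, backed the arm clear, and handed the job in at about 12 s on the robot's clock, with no verdict returned.

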